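# Pry a control module out of a sloping bay

### The arm

A 6-joint arm with a two-finger parallel gripper is mounted at the origin on the work surface. World frame = base frame: x ahead of the robot, y to its left, z up, the work surface at z = 0. Lengths are in m, angles in degrees, forces in N, time in s.
With the tool pointing down it reaches from about 0.325 to 0.85 m from the base axis. Payload 15.5 kg.
Tool frame: the origin (TCP) lies between the finger pads, 19 mm behind the fingertips; this is the grasp point; z points along the fingers, y is the line along which they close (so a half turn about z gives the same grasp; the last joint's range is limited). The gripper opens to 91 mm and grips with 3 to 60 N. Pads are 32 mm wide; open, the fingers measure 118 mm over their backs; the gripper's body (76 mm by 178 mm) begins 60 mm behind the grasp point.
Start: joints at [-69.357, 28.281, 77.091, -0, 74.628, -5.472], TCP at [0.275, -0.561, 0.233] pointing down, gripper open.
Joint ranges: [-166.48, 166.48], [-47.26, 123.95], [12.59, 153.08], [-70.14, 250.14], [6.76, 159.57], [-176.63, 176.63]. Speed limits (degrees/s): [108.29, 108.29, 147.25, 172.46, 172.46, 172.46].

### API

Orientations are given as a 3x3 rotation matrix whose columns are the frame's x, y, z axes.
In Python, from bench import ctrl gives the robot as it stands. The module is installed in compiled form; this text tells all that it offers. Calls block until the motion is done:
- ctrl.goto(position, orientation): joint-space move of the TCP to a pose.
- ctrl.move_l(position, vel=0.15, ori=None, contact_N=None): straight line of the TCP; ori=None keeps the orientation; vel is the mean speed in m/s. With contact_N (N) it stops when the force on the tool has changed by that much, and returns True; else False.
- ctrl.movej(angles): joint-space move.
- ctrl.command_gripper(opening): opening from 0.0 (shut) to 1.0 (fully open); the grip force is fixed at half the most; returns when the fingers have stopped.
- ctrl.sleep(seconds).
- ctrl.ik(position, orientation): joint angles nearest the present ones, or None.
- ctrl.read_camera(name): name is "scene" or "top" or "wrist"; returns the picture (384x512x3 uint8, blue, green, red); there is no depth.
- ctrl.camera_params(name): a dict with "fx", "fy", "cx", "cy" (pixels), "pose" (4x4, takes a point from camera to world coordinates); the wrist camera has in their place "T_tool_cam" (4x4, takes a point from camera to tool coordinates, whose origin is the TCP and whose axes are the flange's). Camera axes: x right, y up, looking along -z (the intrinsics and any distortion apply to the point x, -y, -z); pixel columns grow to the right and rows downward; lengths in m; the calibration is good to about 2 mm. The wrist camera is an equidistant fisheye: a pixel r from the principal point sees the ray r / f radians off the axis. A picture is of the moment at which its call begins: read the wrist's pose just before it. camera_params takes no time and is no camera call.
A pose or a line that the arm cannot do raises ctrl.MotionError and nothing moves.
- ctrl.sign_off(): hands the job in; it is judged then, once.
Readings, each from a call of its own:
- ctrl.current_t(): time.
- ctrl.current_q(): joint angles.
- ctrl.current_dq(): joint speeds.
- ctrl.current_effort(): joint torques, N m.
- ctrl.current_tool_pos(): TCP position.
- ctrl.current_eef_rot(): TCP orientation.
- ctrl.current_contact_force(): force on the tool from outside, world axes, zero at the start.
- ctrl.current_wrist_torque(): the same for the moment, N m.
- ctrl.current_grip_width(): opening from 0.0 (shut) to 1.0 (fully open).
- ctrl.current_grasp_force(): force on a finger pad.
Only numpy, scipy, OpenCV 4.12 (cv2) and the standard library are available. Lean on these libraries where they do the work, as an engineer would, in place of code of your own. Each camera call takes 0.05 s, during which the arm holds its last target. There are 200 camera calls.

### The job

The welding controller's plug-in module has to come out: swing both of its ejector levers fully outward so that they pry it loose, then pull it out by its grip tab and stand it upright in the open parts tray, setting it down without letting it drop. Leave the levers swung out, and do not disturb the two steel cylinders standing on the bench.

Things in the scene. Friction and masses are not known exactly. Their poses are not given: they have to be found in the camera images.
- housing: Grey controller housing, fixed, 220 mm along its x, y from -76 to +121 mm, origin on the bench under the bay's centre, z up. Its panel slopes up 30 deg towards its +y, where an upright back case 245 mm high stands (face at y = +65 mm).
- guard_edge (a point): Middle of the free edge of the steel spatter guard, a 4 mm plate 224 to 228 mm above the bench that juts from the back case over the bay to the housing's y = +8 mm, along its whole length. A gripper pointing straight down at the bay hits it; one square to the sloping panel (30 deg from vertical, its body leaning to the housing's -y) clears it.
- bay: Rectangular pocket sunk square into the panel, mouth 93 x 37 mm, 35 mm deep. Origin at the mouth's centre, flush with the panel, 95 mm above the bench. z: panel normal (up, leaning 30 deg to the housing's -y); x: long axis, the housing's x; y: up the slope. A spring contact in the +y wall holds the module snugly: once the levers release it, a pull of 4 to 12 N along z draws it out.
- module: Plug-in control module, 0.26 to 0.47 kg. Origin at its underside's centre, axes parallel to the bay's when seated, 35 mm below the panel. From below: grey body 88 (x) x 34 (y) x 43 (z) mm, aluminium flange 112 x 34 mm at z = 43 to 49, black grip tab in the middle, 28 (x) x 12 (y) mm, at z = 49 to 81. It stands on its underside by itself.
- module_grip (a point): Point to grip on the tab's mid-plane, 74 mm above the module's underside; pinch the tab's 12 mm thickness (fingers closing along the module's y). With the TCP here, fingertips end 6 mm over the flange.
- lever_far (a joint): Ejector lever at the bay's +x end, a steel arm with a black tip, along the panel's normal when shut. 0 = shut (inward), 0.85 = stop, fully outward (to the bay's +x and down). Stays where left; 2 to 12 N at the tip moves it. Shut, its hook lies over the flange and holds the module down; swung out, its toe under the flange lifts that end of the module about 9 mm at 0.7.
- lever_near (a joint): The like lever at the bay's -x end (nearer the robot), mirrored: 0 = shut, 0.85 = fully outward (towards the bay's -x and down).
- lever_far_pivot (a point): Hinge of the far lever, at (+64, 0, +6) mm in the bay's frame, axis along the bay's y; point z runs along the arm to the tip. Arm 5 mm thick, 16 mm wide along y; black tip pad 8 mm thick, 20 mm wide, 42 to 54 mm from the hinge. Between the shut lever and the module's tab 46 mm are free above the flange.
- lever_far_tip (a point): Tip of the far lever, 54 mm from its hinge along its arm.
- lever_near_pivot (a point): Hinge of the near lever, at (-64, 0, +6) mm in the bay's frame; otherwise like the far one.
- lever_near_tip (a point): Tip of the near lever, 54 mm from its hinge along its arm.
- tray: Shallow open parts tray of dark steel with a rubber floor, fixed, left or right of the housing, outside 190 (x) x 160 (y) x 22 mm high, walls 5 mm, floor 4 mm thick. Origin under its centre, z up.
- tray_in (a point): Centre of the tray's floor surface, 4 mm above the bench.
- coupons: Fixed stack of flat steel practice plates, about 150 x 100 mm, 27 mm high, on the other side of the housing from the tray.
- slug_a: Bystander, not to be disturbed: solid steel cylinder 44 mm across, 45 mm tall, standing on the bench to the left. Origin at its underside's centre.
- slug_b: Bystander, not to be disturbed: solid steel cylinder 44 mm across, 40 mm tall, standing on the bench to the right. Origin at its underside's centre.
Things that resemble listed ones, but are neither listed nor needed, are in the scene too. What is shaped like the module but green is not meant.

How it is judged:
By the outcome, as a careful person would: the job done as asked, in the order asked, and still so for the second after the job is handed in, with the robot touching nothing.
It also fails if it takes over 67 s, if anything falls off the work surface, if the arm or the gripper's body presses on something with over 40 N, if the wrist force passes 120 N, or if a joint passes its speed limit or range.

## Working session

There is one attempt and no reset: what is moved stays moved. The work goes in short steps, each a Python script; the robot and the scene stay as the last script left them, time stands still between calls to the robot, and variables do not carry over. Pictures are saved under pics/ and viewed, at most 10 in all, crops included, and the job is handed in when it is done.

```bash
mkdir -p pics; python3 - <<'E'
from bench import ctrl
import cv2,numpy as np
np.set_printoptions(precision=4,suppress=True)
for n in("scene","top","wrist"):
    cv2.imwrite(f"pics/{n}0.png",ctrl.read_camera(n)); print(n,ctrl.camera_params(n))
print(ctrl.current_t(),ctrl.current_eef_rot())
a=[cv2.imread(f"pics/{n}0.png") for n in("scene","top")]
E
```

```text
scene {'fx': 373.51070684399923, 'fy': 373.51070684399923, 'cx': 256.72843256304725, 'cy': 191.98780391804593, 'pose': array([[ 0.0528, -0.6292,  0.7755,  1.416 ],
       [ 0.9986,  0.0389, -0.0364, -0.0157],
       [-0.0073,  0.7763,  0.6303,  0.8329],
       [ 0.    ,  0.    ,  0.    ,  1.    ]])}
top {'fx': 379.92150210186014, 'fy': 379.92150210186014, 'cx': 252.345542649415, 'cy': 191.6822575535303, 'pose': array([[-0.0028,  0.9803, -0.1974,  0.4465],
       [-0.9996,  0.003 ,  0.0289,  0.0536],
       [ 0.0289,  0.1974,  0.9799,  1.0832],
       [ 0.    ,  0.    ,  0.    ,  1.    ]])}
wrist {'fx': 297.3186396354542, 'fy': 297.3186396354542, 'cx': 252.7725381425214, 'cy': 190.65312030750928, 'T_tool_cam': array([[-0.001 ,  0.9548,  0.2973,  0.0846],
       [ 1.    ,  0.0012, -0.0006, -0.001 ],
       [-0.0009,  0.2973, -0.9548, -0.1519],
       [ 0.    ,  0.    ,  0.    ,  1.    ]])}
0.15 [[ 0.8979  0.4402 -0.0003]
 [ 0.4402 -0.8979  0.0009]
 [ 0.0001 -0.0009 -1.    ]]
```

View pics/scene0.png

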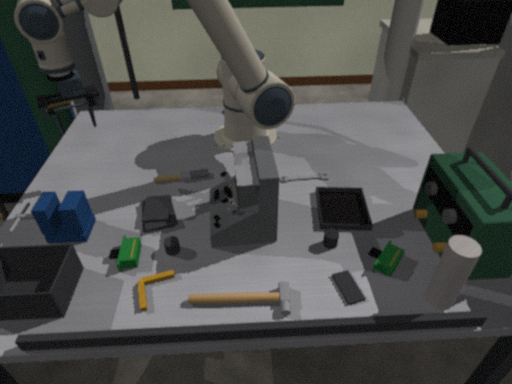

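View pics/top0.png

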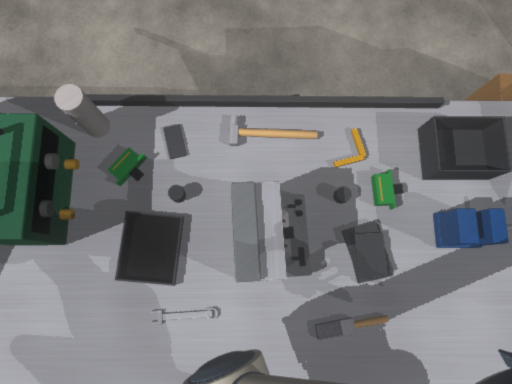

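The top view shows the housing at about (270,230), with its back case and guard at columns 232–285 and the panel facing right (world −y). The tray is on the left at (150,248) and the coupons are at (367,250). The cylinders are at (177,193) and (342,195). Next I'll enlarge the housing and tray for corners.

```bash
cat > h.py <<'E'
from bench import ctrl
import cv2,numpy as np
np.set_printoptions(precision=4,suppress=True)
def ray(n,uv,R=None,p=None,P=None):
    c=P or ctrl.camera_params(n); u,v=(uv[0]-c["cx"])/c["fx"],(uv[1]-c["cy"])/c["fy"]
    if n=="wrist":
        r=np.hypot(u,v); s=np.sin(r)/max(r,1e-9); d=np.array([u*s,-v*s,-np.cos(r)])
        T=np.eye(4); T[:3,:3]=R; T[:3,3]=p; T=T@c["T_tool_cam"]
    else: d=np.array([u,-v,-1.]); T=c["pose"]
    d=T[:3,:3]@d
    return T[:3,3],d/np.linalg.norm(d)
def onz(n,uv,z,**k):
    o,d=ray(n,uv,**k); return o+d*(z-o[2])/d[2]
def proj(n,X,R=None,p=None):
    c=ctrl.camera_params(n)
    if n=="wrist":
        T=np.eye(4);T[:3,:3]=R;T[:3,3]=p;T=T@c["T_tool_cam"]
    else:T=c["pose"]
    q=T[:3,:3].T@(np.asarray(X)-T[:3,3]); a=np.array([q[0],-q[1]]); 
    if n=="wrist":
        r=np.linalg.norm(a); a=a/r*np.arctan2(r,-q[2])
    else:a=a/-q[2]
    return np.array([c["cx"],c["cy"]])+c["fx"]*a
E
python3 - <<'E'
from h import *
im=cv2.imread("pics/top0.png")
a=cv2.resize(im[170:295,215:320],None,fx=4.6,fy=4.6,interpolation=cv2.INTER_CUBIC)
b=cv2.resize(im[200:295,105:195],None,fx=3,fy=3,interpolation=cv2.INTER_CUBIC)
c=np.zeros((max(a.shape[0],1),a.shape[1]+b.shape[1],3),np.uint8);c[:a.shape[0],:a.shape[1]]=a;c[:b.shape[0],a.shape[1]:]=b
c=cv2.convertScaleAbs(c,alpha=1.5,beta=20)
print(c.shape);cv2.imwrite("pics/crop1.png",c)
for uv in[(232,182),(258,182),(236,282),(260,281)]:print(onz("top",uv,.245))
E
```

```text
(575, 753, 3)
[0.6375 0.0749 0.245 ]
[0.6377 0.0161 0.245 ]
[0.4175 0.0646 0.245 ]
[0.4194 0.013  0.245 ]
```

View pics/crop1.png

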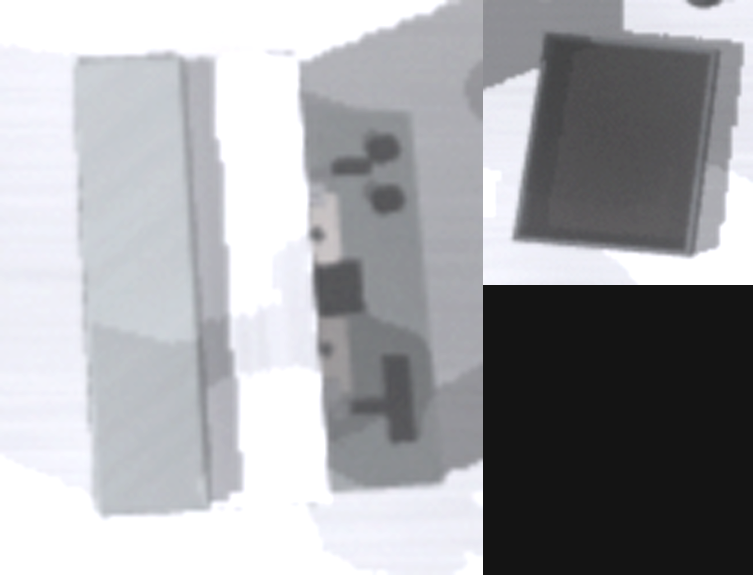

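The crop shows the back-case top corners at crop pixels (78,57), (180,53), (210,508) and (101,515). The tray rim corners are at (546,34), (719,46), (693,254) and (515,240). The tab and the shut levers poke out from under the guard. Now I'll compute the poses and take a wrist view square to the panel.

```bash
cat > geom.py <<'E'
from h import *
c=np.array([(78,57),(180,53),(210,508),(101,515)])/4.6+[215,170]
B=np.array([onz("top",p,.245) for p in c])
t=(np.array([(546,34),(719,46),(693,254),(515,240)])-[483,0])/3+[105,200]
T=np.array([onz("top",p,.022) for p in t])
def frame(yaw,o):
    c,s=np.cos(yaw),np.sin(yaw); Rh=np.array([[c,-s,0],[s,c,0],[0,0,1.]])
    k=np.radians(30); Rx=np.array([[1,0,0],[0,np.cos(k),-np.sin(k)],[0,np.sin(k),np.cos(k)]])
    return Rh,Rh@Rx,np.array([o[0],o[1],.095])
E
python3 - <<'E'
from geom import *
print(B,T)
print("sizes",*(np.linalg.norm(B[i]-B[i-1]) for i in range(4)),*(np.linalg.norm(T[i]-T[i-1]) for i in range(4)))
e=(B[0]+B[1]-B[2]-B[3]);yaw=np.arctan2(e[1],e[0]);
Rh,Rb,_=frame(yaw,[0,0]); o=B.mean(0)-Rh@[0,.093,0]
print("yaw",np.degrees(yaw),"o",o,"tray",T.mean(0))
Rb_,bo=Rb,np.array([o[0],o[1],.095])
Rt=Rb@np.diag([1,-1,-1.])
p=bo+Rb@[-.02,-.03,.20]
print(p,ctrl.ik(p,Rt))
ctrl.goto(p,Rt)
p,R=np.array(ctrl.current_tool_pos()),np.array(ctrl.current_eef_rot())
im=ctrl.read_camera("wrist");cv2.imwrite("pics/w1.png",im)
np.savez("w1.npz",p=p,R=R);print(p,R,ctrl.current_q(),ctrl.current_t())
s=ctrl.read_camera("scene");cv2.imwrite("pics/s1.png",s)
cv2.imwrite("pics/w1b.png",cv2.resize(im,(768,576),interpolation=cv2.INTER_CUBIC))
E
```

```text
[[0.6366 0.075  0.245 ]
 [0.6388 0.0248 0.245 ]
 [0.4206 0.0116 0.245 ]
 [0.4176 0.0625 0.245 ]] [[0.6032 0.3757 0.022 ]
 [0.5921 0.215  0.022 ]
 [0.4034 0.2321 0.022 ]
 [0.4163 0.3917 0.022 ]]
sizes 0.21936655308057748 0.05017794594381272 0.21862745442693862 0.051019530705284394 0.18758001052512988 0.16109703075942416 0.18947059441903522 0.1600739514995431
yaw 3.3573890911184034 o [ 0.5338 -0.0494  0.245 ] tray [0.5037 0.3036 0.022 ]
[ 0.5213 -0.1763  0.2532] [-38.2646  30.1503  77.7463  21.9772  92.8606  45.419 ]
[ 0.5211 -0.177   0.2532] [[ 0.9983  0.0504 -0.0287]
 [ 0.058  -0.8649  0.4986]
 [ 0.0003 -0.4995 -0.8663]] [-38.3315  30.1471  77.7382  21.9568  92.8477  45.394 ] 1.875
```

View pics/w1b.png

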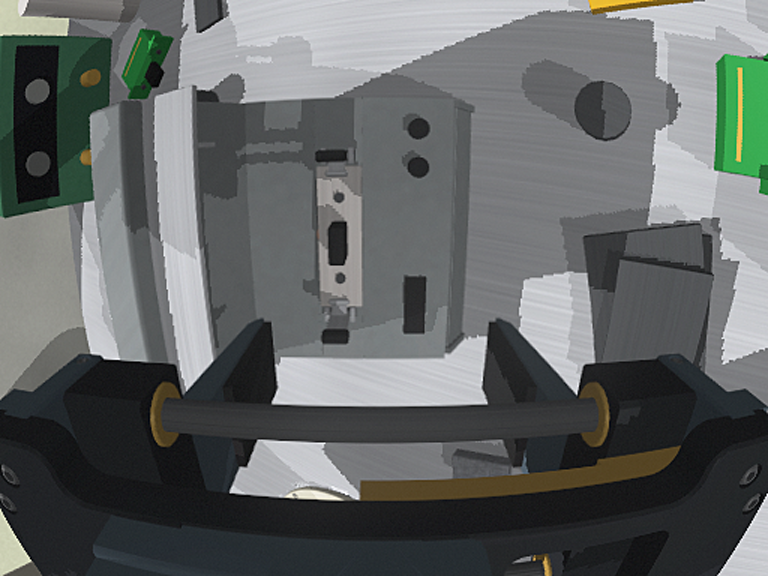

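View pics/s1.png

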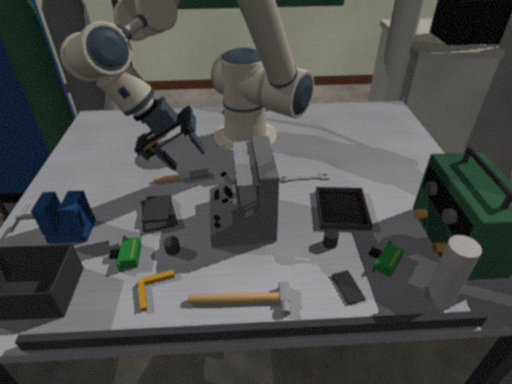

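The wrist view (768-wide) shows the flange from (318,163) to (362,306) and the tab at (338,243). The far lever pad is at (332,155) and the near one at (336,337). The gripper body is wide along its closing line, so I must keep it above the guard edge. I'll check the pose by projecting known points and refine it.

```bash
python3 - <<'E'
from geom import *
d=np.load("w1.npz");p,R=d["p"],d["R"]
e=(B[0]+B[1]-B[2]-B[3]);yaw=np.arctan2(e[1],e[0]);Rh,Rb,_=frame(yaw,[0,0]);o=B.mean(0)-Rh@[0,.093,0];bo=np.array([o[0],o[1],.095])
pts={"fartip":(64,0,60),"neartip":(-64,0,60),"tab":(0,0,46),"f++":(56,17,14),"f+-":(56,-17,14),"f-+":(-56,17,14),"f--":(-56,-17,14)}
for k,v in pts.items():print(k,proj("wrist",bo+Rb@(np.array(v)/1000),R,p)*1.5)
for y in(8,):
  for x in(-110,110):print("guard",x,proj("wrist",o*[1,1,0]+Rh@[x/1e3,y/1e3,.228],R,p)*1.5)
im=cv2.imread("pics/w1.png")
c=cv2.resize(im[90:240,180:270],None,fx=4,fy=4,interpolation=cv2.INTER_CUBIC);cv2.imwrite("pics/w1c.png",cv2.convertScaleAbs(c,alpha=1.5))
E
```

```text
fartip [332.3143 152.4576]
neartip [336.9991 336.236 ]
tab [336.0528 244.1413]
f++ [316.2407 163.3741]
f+- [361.3077 162.5767]
f-+ [320.7106 304.1742]
f-- [362.7063 304.2002]
guard -110 [227.0166 425.9177]
guard 110 [193.4495  79.9878]
```

View pics/w1c.png

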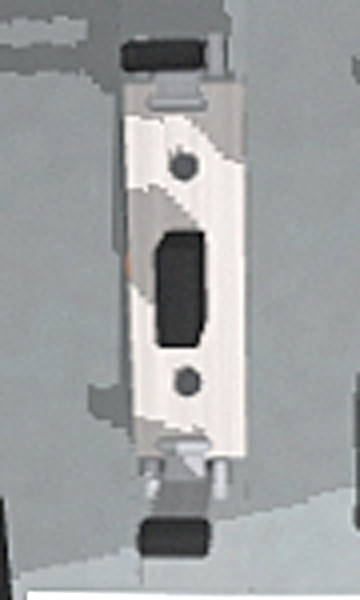

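The projections match to about 2 mm, so I'll shift the bay x by −1 mm. Pushing the far lever next, with closed fingers and the body kept above the guard.

```bash
cat >> geom.py <<'E'
e=(B[0]+B[1]-B[2]-B[3]);yaw=np.arctan2(e[1],e[0]);Rh,Rb,_=frame(yaw,[0,0]);o=B.mean(0)-Rh@[0.001,.093,0]
bo=np.array([o[0],o[1],.095]);Rt=Rb@np.diag([1,-1,-1.])
W=lambda x,y,z:bo+Rb@(np.array([x,y,z])/1000)
def st(m):
    print(m,"t",ctrl.current_t(),"bay mm",Rb.T@(np.array(ctrl.current_tool_pos())-bo)*1e3,"F bay",Rb.T@np.array(ctrl.current_contact_force()))
E
cat > lev.py <<'E'
from geom import *
def push(s):
    st("above")
    hit=ctrl.move_l(W(s*37,-8,56),vel=.12,contact_N=10);st(f"down {hit}")
    if hit: raise SystemExit
    hit=ctrl.move_l(W(s*85,-8,56),vel=.04,contact_N=32);st(f"push {hit}")
    ctrl.move_l(W(s*70,-8,56),vel=.1);ctrl.move_l(W(s*60,-8,130),vel=.2);st("up")
E
python3 - <<'E'
from lev import *
ctrl.command_gripper(0.0)
ctrl.goto(W(37,-8,130),Rt)
push(1)
E
```

```text
above t 3.75 bay mm [ 37.1107  -7.5855 129.1316] F bay [-0.8542 -0.1058  0.3667]
down False t 4.5167 bay mm [37.3281 -8.2721 56.8984] F bay [0.1522 0.2332 0.4731]
push True t 5.45 bay mm [71.6532 -7.5912 53.4141] F bay [-5.5842 -0.4015  7.5597]
up t 6.225 bay mm [ 60.0213  -8.0678 129.8972] F bay [-0.3746  0.7664  0.3383]
```

```bash
python3 - <<'E'
from lev import *
ctrl.move_l(W(-37,-8,130),vel=.2)
push(-1)
ctrl.goto(W(-20,-30,200),Rt)
p,R=np.array(ctrl.current_tool_pos()),np.array(ctrl.current_eef_rot())
im=ctrl.read_camera("wrist");np.savez("w2.npz",p=p,R=R)
c=cv2.resize(im[70:260,165:285],None,fx=3.1,fy=3.1,interpolation=cv2.INTER_CUBIC);cv2.imwrite("pics/w2c.png",cv2.convertScaleAbs(c,alpha=1.5))
f=lambda P:(proj("wrist",P,R,p)-[165,70])*3.1
for s in(1,-1):
  for th in(.6,.7,.8,.85):print(s,th,f(W(s*(64+54*np.sin(th)),0,6+54*np.cos(th))))
for l in(0,9,11):print("flange",l,*[f(W(a*56,b*17,14+l)) for a in(1,-1) for b in(1,-1)])
print(ctrl.current_t())
E
```

```text
above t 6.8583 bay mm [-36.169   -8.0457 129.7913] F bay [ 1.1648  0.9321 -0.08  ]
down False t 7.625 bay mm [-36.4585  -8.1376  56.4164] F bay [-1.1116  0.7501  0.4718]
push False t 8.975 bay mm [-82.6936  -8.6004  57.1719] F bay [15.5757  2.117   3.1598]
up t 9.8 bay mm [-60.6818  -7.9418 129.5899] F bay [ 0.4386  0.3549 -0.1978]
1 0.6 [179.1161   3.7006]
1 0.7 [180.0577  -8.2142]
1 0.8 [181.1155 -18.6655]
1 0.85 [181.6812 -23.3153]
-1 0.6 [191.8935 543.8231]
-1 0.7 [193.0145 549.9038]
-1 0.8 [194.1569 554.49  ]
-1 0.85 [194.7313 556.2257]
flange 0 [143.5237 119.5328] [237.0918 117.8885] [152.7971 411.6677] [239.9283 411.7505]
flange 9 [140.045 120.23 ] [236.1331 118.5027] [149.9187 419.6154] [239.1439 419.7489]
flange 11 [139.2464 120.3904] [235.9129 118.6438] [149.2611 421.4335] [238.9646 421.5793]
10.275
```

View pics/w2c.png

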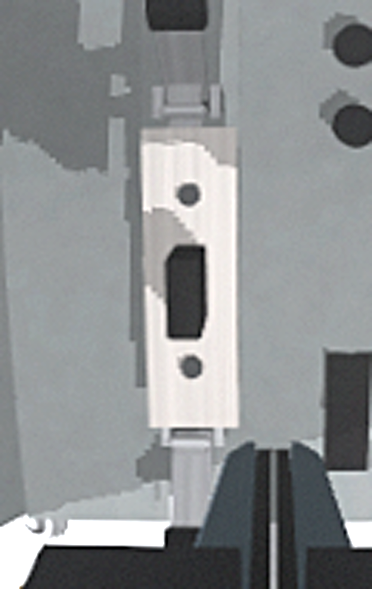

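The levers are swung out and the flange now spans (142,128) to (240,428), so it has lifted about 10 mm and the bay sits about 2.7 mm further towards −x. The black pads' inner edges are at rows 30 and 527, which I'll use to get the lever angles.

```bash
python3 - <<'E'
from geom import *
d=np.load("w2.npz");p,R=d["p"],d["R"]
f=lambda P:(proj("wrist",P,R,p)-[165,70])*3.1
for s in(1,-1):
  for th in(.6,.7,.75,.8,.85):print(s,th,f(W(s*(64+42*np.sin(th)-4*np.cos(th))-2.7,0,6+42*np.cos(th)+4*np.sin(th))))
print(*[f(W(a*56-2.7,b*17,24)) for a in(1,-1) for b in(1,-1)], f(W(-2.7,0,56)),f(W(-2.7+14,0,56)),f(W(-2.7-14,0,56)))
E
```

```text
1 0.6 [181.6623  43.8999]
1 0.7 [182.2329  33.6652]
1 0.75 [182.5577  28.8938]
1 0.8 [182.9067  24.3705]
1 0.85 [183.2783  20.1066]
-1 0.6 [192.8041 516.7257]
-1 0.7 [193.6073 522.6704]
-1 0.75 [194.0226 525.2335]
-1 0.8 [194.445  527.5195]
-1 0.85 [194.873  529.5261]
[139.7882 127.8774] [236.0697 126.1904] [149.9115 427.1834] [239.1491 427.3587] [182.0705 301.6131] [181.0374 259.6473] [183.2007 342.732 ]
```

The far lever reads about 0.74 and the near one about 0.79. I'll push the far one again, firmly against its stop, then grip the tab.

```bash
echo 'bo=bo+Rb@np.array([-.0027,-.0005,0])' >> geom.py; python3 - <<'E'
from lev import *
ctrl.goto(W(50,-8,130),Rt)
for s in (1,-1):
    if s<0: ctrl.move_l(W(-50,-8,130),vel=.25)
    print(ctrl.move_l(W(s*50,-8,56),vel=.12,contact_N=10))
    print(ctrl.move_l(W(s*82,-8,56),vel=.025,contact_N=38));st("push")
    ctrl.move_l(W(s*60,-8,56),vel=.1);ctrl.move_l(W(s*50,-8,130),vel=.25)
ctrl.command_gripper(.55)
ctrl.move_l(W(0,0,130),vel=.2);st("over tab")
p,R=np.array(ctrl.current_tool_pos()),np.array(ctrl.current_eef_rot())
im=ctrl.read_camera("wrist");np.savez("w3.npz",p=p,R=R);cv2.imwrite("pics/w3.png",im)
h=ctrl.move_l(W(0,0,56),vel=.08,contact_N=8);st(f"at tab {h}")
if h: raise SystemExit
ctrl.command_gripper(0.);st("grip");print(ctrl.current_grip_width()*91,ctrl.current_grasp_force())
E
```

```text
False
False
push t 12.9583 bay mm [78.9678 -7.632  53.9451] F bay [-14.3381  -0.9365  -8.6778]
False
False
push t 16.525 bay mm [-79.5575  -8.5887  57.0303] F bay [14.8505  1.5127  2.8002]
over tab t 18.625 bay mm [  0.2484   0.1134 129.6939] F bay [ 0.1431 -0.3796  0.0958]
at tab False t 19.75 bay mm [ 0.2413 -0.1288 56.4317] F bay [ 0.0629 -0.9828 -0.1392]
grip t 20.4167 bay mm [-0.0091  0.1467 55.9983] F bay [-0.4037  1.6058  1.1025]
11.804501043828237 29.976789951324463
```

Gripped at 11.8 mm with 30 N. Pulling out along the panel normal.

```bash
python3 - <<'E'
from geom import *
ctrl.move_l(W(0,0,85),vel=.04);st("a");print(ctrl.current_grip_width()*91)
ctrl.move_l(W(0,0,150),vel=.08);st("b");print(ctrl.current_grip_width()*91,ctrl.current_grasp_force())
P=np.array(ctrl.current_tool_pos())
Rv=Rh@np.diag([1,-1,-1.]);P2=P+[0,-.05,.06]
P3=np.array([P[0],P2[1],.43]);tc=np.array([*T.mean(0)[:2],.43])
print(P,P3,tc,ctrl.ik(P3,Rv),ctrl.ik(tc,Rv))
p,R=np.array(ctrl.current_tool_pos()),np.array(ctrl.current_eef_rot())
im=ctrl.read_camera("wrist");np.savez("w4.npz",p=p,R=R)
a=cv2.resize(im[:,100:400],None,fx=1.3,fy=1.3);b=ctrl.read_camera("scene")[80:280,60:400]
c=np.zeros((500,800,3),np.uint8);c[:a.shape[0],:a.shape[1]]=a;c[:b.shape[0],a.shape[1]:a.shape[1]+b.shape[1]]=b
cv2.imwrite("pics/m4.png",c)
E
```

```text
a t 21.2917 bay mm [-0.026  -0.106  84.9373] F bay [-0.752  -2.253  -3.5179]
11.626442136946263
b t 22.2583 bay mm [ -0.2243   0.0875 149.5081] F bay [-0.2932 -2.6376 -3.8606]
11.716339013061567 29.983747601509094
[ 0.5343 -0.1246  0.2243] [ 0.5343 -0.1746  0.43  ] [0.5037 0.3036 0.43  ] [-24.1796  15.7998  66.7397  -0.      97.4605  62.4631] [ 25.2608  18.3073  63.127   -0.      98.5657 111.9035]
```

View pics/m4.png

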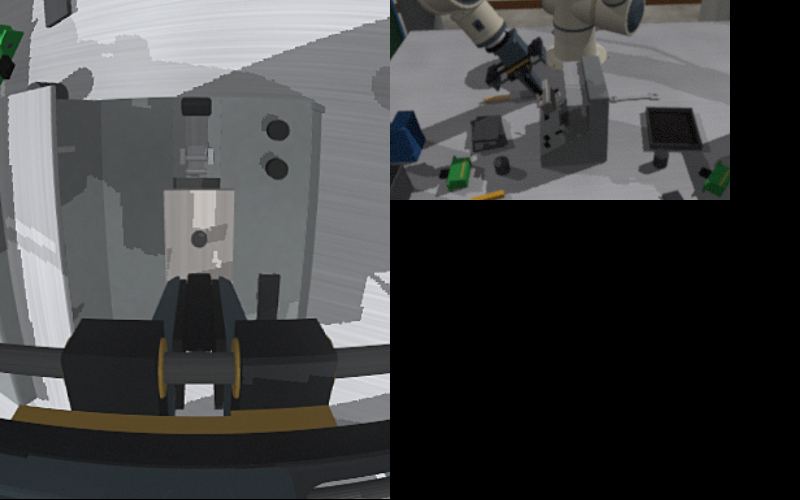

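The module is out and held straight, with the far lever still swung out at (196,105) in the picture. Now I'll carry it upright, high over the housing, to the tray.

```bash
python3 - <<'E'
from geom import *
ctrl.move_l(W(0,0,190),vel=.15)
P=np.array(ctrl.current_tool_pos());Rv=Rh@np.diag([1,-1,-1.]);tc=T.mean(0)[:2]
ctrl.move_l([P[0],-.19,.40],vel=.15,ori=Rv);st("upright")
ctrl.move_l([P[0],-.19,.43],vel=.1)
ctrl.goto([*tc,.43],Rv);st("over tray");print(ctrl.current_tool_pos(),ctrl.current_grip_width()*91)
ctrl.move_l([*tc,.14],vel=.15);print(ctrl.current_t())
p,R=np.array(ctrl.current_tool_pos()),np.array(ctrl.current_eef_rot())
np.savez("w5.npz",p=p,R=R)
a=ctrl.read_camera("wrist");a=cv2.resize(a[:,100:400],None,fx=1.2,fy=1.2);b=cv2.resize(ctrl.read_camera("scene")[130:260,270:420],None,fx=2.9,fy=2.9,interpolation=cv2.INTER_CUBIC)
c=np.zeros((470,800,3),np.uint8);c[:a.shape[0],:a.shape[1]]=a;c[:b.shape[0],a.shape[1]:a.shape[1]+b.shape[1]]=b[:470]
cv2.imwrite("pics/m5.png",c)
E
```

```text
upright t 23.9083 bay mm [ -3.0465  31.0213 333.3593] F bay [-0.9349 -1.6469 -2.9841]
over tray t 26.1583 bay mm [ -5.2533 473.9063 113.467 ] F bay [ 0.3102 -2.4802 -3.4362]
[0.5042 0.3028 0.43  ] 11.48514754457368
28.2417
```

View pics/m5.png

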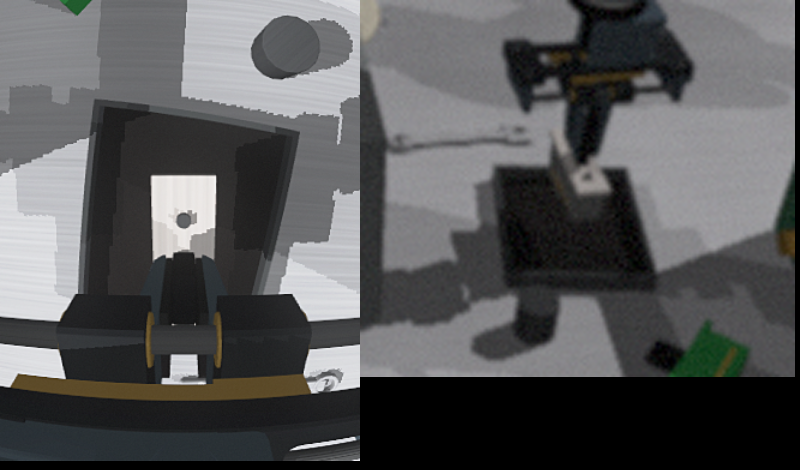

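The module hangs upright over the middle of the tray, with the flange at (183,215) inside the rim. Lowering slowly until it touches.

```bash
python3 - <<'E'
from geom import *
p=np.array(ctrl.current_tool_pos());xy=p[:2]
print(ctrl.move_l([*xy,.098],vel=.06,contact_N=6)); ctrl.sleep(.2)
h=ctrl.move_l([*xy,.072],vel=.012,contact_N=4)
q=np.array(ctrl.current_tool_pos());print(h,q,ctrl.current_contact_force(),ctrl.current_t(),ctrl.current_grip_width()*91)
E
```

```text
False
True [0.504  0.304  0.0852] [-0.7524  1.7641  7.4646] 30.5583 11.70222780347256
```

Contact came at 85 mm, as expected for standing on the floor. Releasing, retreating and checking.

```bash
python3 - <<'E'
from geom import *
ctrl.sleep(.2);ctrl.command_gripper(.3);ctrl.sleep(.2)
p=np.array(ctrl.current_tool_pos())
ctrl.move_l(p+[0,0,.16],vel=.1);ctrl.move_l(p+[-.09,0,.30],vel=.2);ctrl.sleep(.3)
a=cv2.resize(ctrl.read_camera("wrist")[:,60:400],None,fx=1.15,fy=1.15);b=cv2.resize(ctrl.read_camera("scene")[130:265,140:410],None,fx=1.5,fy=1.5,interpolation=cv2.INTER_CUBIC)
d=cv2.resize(ctrl.read_camera("top")[160:300,110:370],None,fx=1.5,fy=1.5)
c=np.zeros((442,800,3),np.uint8);c[:a.shape[0],:a.shape[1]]=a
for im,y in((b,0),(d,215)):
    w=min(im.shape[1],800-a.shape[1]);c[y:y+im.shape[0],a.shape[1]:a.shape[1]+w]=im[:442-y,:w]
cv2.imwrite("pics/m6.png",c);print(ctrl.current_t())
E
```

```text
34.5917
```

View pics/m6.png

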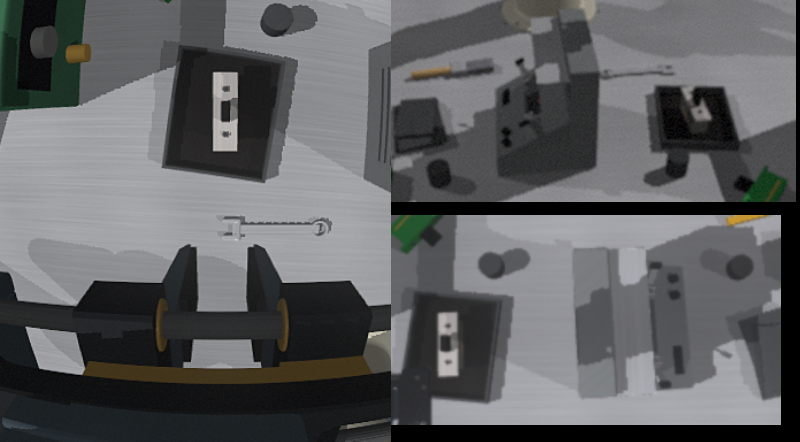

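The module stands upright in the middle of the tray at (225,110), and both cylinders are where they were. The levers were last pushed to their stops and have not been touched since. Handing in.

```bash
python3 -c "
from bench import ctrl
print(ctrl.sign_off(),ctrl.current_t())"
```

```text
the job is handed in; nothing more can be done
the job is handed in; nothing more can be done
```

I handed the job in at about 35 s: both levers were pushed to their stops, the module stands upright in the tray, set down softly, and the cylinders were not disturbed. I judged the final lever angles from the push position and force and did not measure them in a picture afterwards.

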